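# Pack the green bangle stands from the clip rail into the clamped tray

## Task

Closing time at the jade counter: swing the toggle clamp over onto the tray's lug so that the tray is held, then unclip every green bangle stand from the display rail, straight up against its spring catch, and set each down gently, upright on the tray floor. When all the green stands are in, swing the clamp fully back open so that the tray can be carried away; leave the tray on its board, the lavender stand clipped on the rail, and the other things on the counter where they are.

Things in the scene. Friction and masses are not known exactly. Their poses are not given: they have to be found in the camera images.
- rail: Fixed display rail: white base plate 84 x 476 mm, 8 mm thick; on it an aluminium bar along the rail's y, 20 mm wide, 460 mm long, grey end stops, top 27 mm above the counter. Origin: underside centre, on the counter, z up. Six stations 75 mm apart, at y = -187.5 to 187.5 mm. A clipped stand sits astride the bar, its origin 8 mm above the counter, its y along the bar.
- rail_catch (a point): Spring catch of the station at y = 37.5 mm, 18 mm above the counter. Each station has a pair of sprung ball noses in the bar's sides that catch ridges in the stand's channel: a straight upward pull of about 8 to 16 N frees it within 6 mm; then it lifts freely. Lift 25 mm to clear the bar. A stand knocked along the bar stays on it, off its catch.
- green1: Bangle stand, 84 mm tall, 0.11-0.22 kg: white plinth 66 x 66 x 32 mm, jade-green bangle flat on it (top at 43 mm), and from its centre a dark wooden grip, 14 mm thick along its x, 30 mm wide along its y, up to 84 mm: pinch it across its thickness, tips above the bangle. Origin: underside centre. A channel 28 mm wide, 20 mm deep runs along y below. Three to five are present.
- green2: Bangle stand, 84 mm tall, 0.11-0.22 kg: white plinth 66 x 66 x 32 mm, jade-green bangle flat on it (top at 43 mm), and from its centre a dark wooden grip, 14 mm thick along its x, 30 mm wide along its y, up to 84 mm: pinch it across its thickness, tips above the bangle. Origin: underside centre. A channel 28 mm wide, 20 mm deep runs along y below. Three to five are present.
- green3: Bangle stand, 84 mm tall, 0.11-0.22 kg: white plinth 66 x 66 x 32 mm, jade-green bangle flat on it (top at 43 mm), and from its centre a dark wooden grip, 14 mm thick along its x, 30 mm wide along its y, up to 84 mm: pinch it across its thickness, tips above the bangle. Origin: underside centre. A channel 28 mm wide, 20 mm deep runs along y below. Three to five are present.
- green4: Bangle stand, 84 mm tall, 0.11-0.22 kg: white plinth 66 x 66 x 32 mm, jade-green bangle flat on it (top at 43 mm), and from its centre a dark wooden grip, 14 mm thick along its x, 30 mm wide along its y, up to 84 mm: pinch it across its thickness, tips above the bangle. Origin: underside centre. A channel 28 mm wide, 20 mm deep runs along y below. Three to five are present.
- green5: Bangle stand, 84 mm tall, 0.11-0.22 kg: white plinth 66 x 66 x 32 mm, jade-green bangle flat on it (top at 43 mm), and from its centre a dark wooden grip, 14 mm thick along its x, 30 mm wide along its y, up to 84 mm: pinch it across its thickness, tips above the bangle. Origin: underside centre. A channel 28 mm wide, 20 mm deep runs along y below. Three to five are present.
- lavender: The same kind of stand with a lavender-coloured bangle, clipped at some station of the rail (which one varies); it stays there.
- station: Fixed grey board, 6 mm thick, 265 x 270 mm, that carries the tray and the toggle clamp. Origin: on the counter, under the middle of where the tray belongs; z up, x away from the robot.
- tray: Loose wooden tray on the board, 190 mm (x) by 250 mm (y) outside, walls 5 mm thick and 28 mm high, floor 5 mm thick with dark blue lining, 0.8 kg. Origin: centre of its underside; z up. It holds six stands in two rows of three (centres about 43 mm either side of the middle in x, and 0 or 78 mm either side in y).
- tray_lug (a point): Centre of the top of the tray's lug, 52 x 60 mm, 8 mm thick, flush with the rim, sticking out of the middle of the tray's +x wall, 121 mm from its centre. The clamp's foot presses here.
- clamp_arm (a joint): Toggle clamp arm angle, rad. About 0 (-0.05 to 0.1): level along the board's +y, black rubber foot pressing on the tray's lug. 1.9: thrown fully back past upright, on its stop. It turns about a line along the board's x, knob rising and going to -y as the value grows. An over-centre spring drives it away from 1.0 rad either way (at most 7 N at the knob) and holds it down or back.
- clamp_knob (a point): Centre of the red knob at the arm's end, 100 mm from the pivot: a roller 26 mm in diameter, 24 mm wide, axis along the board's x. Pinch its flat ends (closing along the board's x) and follow the arc; it can turn between the fingers. The arm below it is 12 mm thick; the rubber foot is 60 mm from the pivot.
- clamp_pad (a point): Centre of the underside of the clamp's black rubber foot (20 mm across), 60 mm out from the pivot on the arm; it rests near the middle of the tray's lug when clamped.
- clamp_pivot (a point): Pivot of the clamp arm, 58 mm above the counter, fixed to the board at x 121 mm, y -60 mm from its origin. The brackets beside it rise to 72 mm.
- calculator: Black calculator, 120 x 75 x 15 mm; leave alone.
- jar: Jar, 56 mm across, 75 mm tall; leave alone.
- gift_box: Red gift box, 90 x 90 x 45 mm; leave alone.
- mandrel: Wooden bangle-sizing cone, 72 mm across the foot, 170 mm tall; leave alone.
- brush: Small brush lying on the counter; leave alone.
- bangle_card: White card 95 x 95 mm with a pale bangle on it; leave alone.

How it is judged:
By the outcome, as a careful person would: the job done as asked, in the order asked, and still so for the second after the job is handed in, with the robot touching nothing.
Of green1, green2, green3, green4, green5 only 3 to 5 are there at a start; the rules pass over those that are not, and their reading is None.
At some moment in a run one of green1, green2, green3, green4, green5 may be knocked a few centimetres aside while the robot is not near it.
It also fails if it takes over 210 s, if anything falls off the work surface, if the arm or the gripper's body presses on something with over 40 N, if the wrist force passes 120 N, or if a joint passes its speed limit or range.

## Robot

A 6-joint arm with a two-finger parallel gripper is mounted at the origin on the work surface. World frame = base frame: x ahead of the robot, y to its left, z up, the work surface at z = 0. Lengths are in m, angles in rad, forces in N, time in s.
With the tool pointing down it reaches from about 0.3 to 0.775 m from the base axis. Payload 14.6 kg.
Tool frame: the origin (TCP) lies on the centre line of the jaws, within the pads' length; the fingertips stand 19 mm ahead of it and the grasp point (between the pads) is the TCP; z points along the fingers, y is the line along which they close (so a half turn about z gives the same grasp; the last joint's range is limited). The gripper opens to 94 mm and grips with 3 to 60 N. Pads are 16 mm wide; open, the fingers measure 119 mm over their backs; the gripper's body (75 mm by 177 mm) begins 78 mm behind the grasp point.
Start: joints at [-1.332, 0.3, 1.521, -0, 1.321, -0.067], TCP at [0.166, -0.524, 0.224] pointing down, gripper open.
Joint ranges: [-3.03, 3.03], [-0.79, 2.21], [0.23, 2.52], [-1.04, 4.18], [0, 3.07], [-2.55, 2.55]. Speed limits (rad/s): [2.22, 2.22, 2.57, 3.14, 3.14, 3.14].

## Interface

Orientations are given as [roll, pitch, yaw] about the fixed x, y, z axes, in that order (R = Rz(yaw) Ry(pitch) Rx(roll)).
In Python, from station import get_obs, camera, workorder gives the robot as it stands.
- The arm moves only by the tool play_rows, never from a script. Its argument "motion" is a list that holds one entry, the list of rows, each a list of 7 numbers: the shift along the tool's x, y, z as a fraction of full scale, then the turn, a rotation vector about the tool's x, y, z as a fraction of full scale, then the opening, from -1 (shut) to 1 (fully open). In form: [[[x, y, z, ax, ay, az, grip], ...]]. A call has 1 to 10 rows; each row is the pose to reach, as a shift and turn from the pose commanded when the call began, along the tool's axes at that moment, turning the shorter way round; what a row does not reach only later rows make up. Full scale, the value 1, is 0.25 m for a shift and 2 pi rad for a turn. A row lasts 1/10 s, in which the tool goes at most 50 mm and 8.59 degrees, less where a joint would pass 70% of its speed; a pose out of reach is approached as far as the arm can. A call with a number of a shift or a turn outside -1 to 1 is refused whole. A call with a gripper value outside its range is refused whole. The fingers move at their own pace and stop on an object; "grip_force" is the grip in N (left out, the last holds). Time passes only in rows, so rows that repeat a pose let the fingers close. It gives the time, the measured TCP pose, the force, the opening and the grip force at its end, in the units of the state.
- get_obs(): the state, without advancing time (a new reading comes with each control period).
- camera(name): name is "scene" or "top"; returns a dict with "frame" (420x560x3 uint8, red, green, blue), "z_map" (420x560 float32, m along the optical axis (not along the pixel's ray), 0 where there is no reading), "camera_matrix" (3x3 intrinsics, pixels), "D" ([k1, k2, p1, p2, k3] as OpenCV has them; the pictures are not rectified), "T" (4x4, takes a point from camera to world coordinates). Camera axes: x right, y up, looking along -z (the intrinsics and any distortion apply to the point x, -y, -z); pixel columns grow to the right and rows downward; lengths in m; the calibration is good to about 2 mm. A picture is of the moment at which its call begins.
- workorder.hand_in(): hands the job in; it is judged then, once.
The state is a dict: "time_s": time; "qpos": joint angles; "joint_vel": joint speeds; "tau": joint torques, N m; "ee_pos": TCP position; "eef_rot": TCP orientation; "force": force on the tool from outside, world axes, zero at the start; "moment": the same for the moment, N m; "grip_width": finger opening in m; "grip_force": force on a finger pad.
Only numpy, scipy, OpenCV 4.12 (cv2) and the standard library are available. Lean on these libraries where they do the work, as an engineer would, in place of code of your own. Each camera call takes 0.05 s, during which the arm holds its last target. There are 200 camera calls.

## Working session

There is one attempt and no reset: what is moved stays moved. The work goes in short steps, Python scripts to look and compute and a tool call to move; the robot and the scene stay as the last step left them, time stands still between calls to the robot, and variables do not carry over. Pictures are saved under pics/ and viewed, at most 14 in all, crops included, and the job is handed in when it is done.

Besides the shell and the picture viewer there is one more tool, called after "Request:" as name(argument=value, ...) on one line, values as JSON. play_rows: Moves the arm, as the interface text tells. Its arguments: {"type":"object","properties":{"motion":{"type":"array"},"grip_force":{"type":"number"}},"required":["motion"]}

```bash
mkdir -p pics; python3 - <<'E'
from station import get_obs,camera
import cv2,numpy as np
print(get_obs())
for n in("scene","top"):
    c=camera(n); cv2.imwrite(f"pics/{n}0.png",c["frame"][:,:,::-1]); np.savez(f"{n}0.npz",**c)
    print(n,c["camera_matrix"],c["D"],c["T"].round(4), (c["z_map"]>0).mean())
E
```

```text
{'time_s': 0.0, 'qpos': array([-1.33160114e+00,  3.00457062e-01,  1.52157564e+00,  5.71202999e-06,
        1.32068768e+00, -6.66203172e-02]), 'joint_vel': array([ 5.04287813e-05,  8.89672055e-04, -4.47118644e-04,  1.63294609e-03,
       -6.24240035e-04,  7.15650763e-04]), 'tau': array([-1.52647925e-03, -5.31807947e+01, -3.52738237e+01,  7.08103809e-02,
        2.44122039e-02, -8.97982727e-05]), 'ee_pos': array([ 0.16552089, -0.52425514,  0.22389632]), 'eef_rot': array([-3.14046780e+00, -8.05944009e-05,  3.05814045e-01]), 'force': array([-0.23783278,  0.36884523, -0.22635983]), 'moment': array([ 0.01274868, -0.03044579,  0.02306669]), 'grip_force': 0.0, 'grip_width': 0.09395229820588204}
scene [[440.27288495   0.         284.46975828]
 [  0.         440.27288495 208.2559035 ]
 [  0.           0.           1.        ]] [0.00881807 0.         0.         0.         0.        ] [[-0.8302 -0.4826  0.2789  0.8548]
 [ 0.5573 -0.7283  0.3987  0.3696]
 [ 0.0107  0.4865  0.8736  0.9847]
 [ 0.      0.      0.      1.    ]] 0.9960459183673469
top [[517.96817437   0.         273.44521421]
 [  0.         517.96817437 204.01834985]
 [  0.           0.           1.        ]] [-0.17387435  0.          0.          0.          0.        ] [[ 0.0203  0.9881 -0.1524  0.3744]
 [-0.9997  0.0223  0.0112 -0.0667]
 [ 0.0145  0.1522  0.9882  1.2943]
 [ 0.      0.      0.      1.    ]] 0.9958248299319727
```

View pics/top0.png

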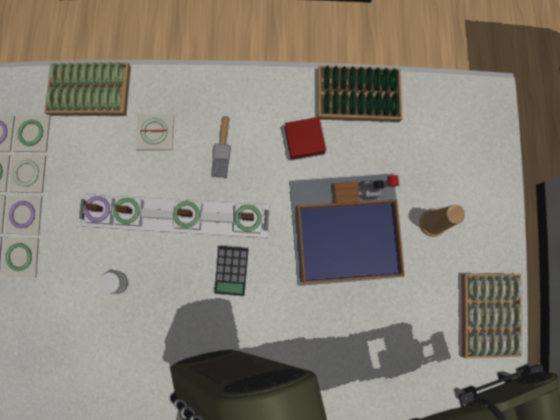

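View pics/scene0.png

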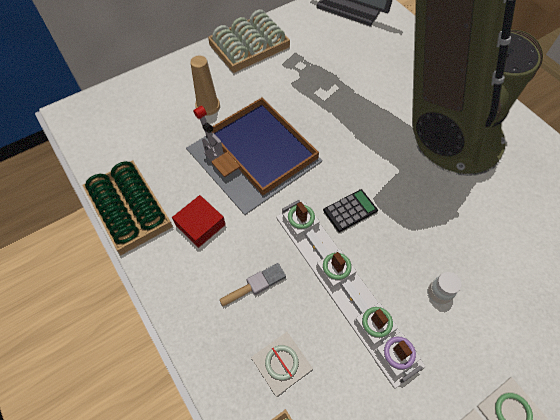

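The top view shows lavender at (97,208) and three greens at (127,210), (187,213) and (247,217). The tray is at about (350,242), the lug at (346,193), the red knob at (393,181) with the clamp open, and the mandrel's tip at (455,213). The scene view shows the same: greens at (301,216), (337,266) and (378,321), lavender at (400,352), and the red knob at (200,113).

```bash
cat > h.py <<'E'
import numpy as np,cv2
from station import camera,get_obs
def rays(c,uv):
    p=cv2.undistortPoints(np.array(uv,float).reshape(-1,1,2),c["camera_matrix"],c["D"]).reshape(-1,2)
    d=np.c_[p[:,0],-p[:,1],-np.ones(len(p))]
    return c["T"][:3,3],d@c["T"][:3,:3].T
def onplane(c,uv,z):
    o,d=rays(c,uv); return o+d*((z-o[2])/d[:,2])[:,None]
def cloud(c):
    v,u=np.mgrid[:420,:560]; o,d=rays(c,np.stack([u,v],-1).reshape(-1,2))
    P=(o+d*c["z_map"].reshape(-1,1)).reshape(420,560,3); P[c["z_map"]==0]=np.nan; return P
def tri(c1,p1,c2,p2):
    a,d=rays(c1,[p1]);b,e=rays(c2,[p2]);d=d[0];e=e[0]
    s=np.linalg.lstsq(np.c_[d,-e],b-a,rcond=None)[0]; x=a+s[0]*d;y=b+s[1]*e
    return (x+y)/2,np.linalg.norm(x-y)
def blobs(m,amin):
    n,l,s,ce=cv2.connectedComponentsWithStats(m.astype(np.uint8)); return [(l==i,s[i,4],ce[i]) for i in range(1,n) if s[i,4]>=amin]
def hsv(c): return [x.astype(int) for x in cv2.split(cv2.cvtColor(c["frame"],cv2.COLOR_RGB2HSV))]
def load(n): 
    z=np.load(n+".npz"); return {k:z[k] for k in z.files}
def rect(P): 
    (c,s,a)=cv2.minAreaRect((P[:,:2]*1000).astype(np.float32)); return np.round(c,1),np.round(s,1),round(a,2)
def report(cs):
    for n,c in cs.items():
        P=cloud(c);H,S,V=hsv(c);z=P[...,2]
        reg=(P[...,0]>.3)&(P[...,0]<.8)
        print("==",n)
        for name,m,a in [("green",(H>40)&(H<90)&(S>60)&(z>.035)&(z<.065)&reg,40),
            ("lav",(H>120)&(H<150)&(S>40)&(z>.035)&(z<.065)&reg,40),
            ("grip",(V<110)&(z>.078)&(z<.105)&reg&(H<20),8),
            ("knob",((H<6)|(H>174))&(S>150)&(z>.055),10),
            ("box",((H<6)|(H>174))&(S>150)&(z<.055)&(z>.035),50),
            ("lining",(H>105)&(H<130)&(S>80)&reg&(z<.03),500),
            ("wood",(H<20)&(S>90)&(z>.018)&(z<.045)&reg,40),
            ("mandrel",(H<25)&(S>60)&(z>.1)&reg,20)]:
            for b,ar,ce in blobs(m,a):
                Q=P[b]; r=rect(Q)
                print(name,ar,"px",ce.round(1),"med",(np.median(Q,0)*1000).round(1),"zmax",(np.percentile(Q[:,2],95)*1000).round(1),"rect",*r)
E
python3 - <<'E'
from h import *
report({n:load(n+"0") for n in("top","scene")})
E
```

```text
== top
green 131 px [126.4 210.5] med [540.  278.2  52.5] zmax 56.0 rect [542.4 280. ] [57.5 57.6] 89.83
green 144 px [185.6 214.1] med [536.2 133.6  52.3] zmax 56.9 rect [536.8 130.8] [56.5 58.3] 47.05
green 156 px [246.7 217.3] med [532.5 -16.4  52.3] zmax 55.9 rect [531.9 -18.5] [58.2 58.5] 48.0
lav 201 px [ 97.4 209.3] med [538.8 351.2  52. ] zmax 56.2 rect [544.9 355.4] [60.1 61.5] 63.37
grip 70 px [ 92.4 206.5] med [544.7 351.3  91.5] zmax 97.6 rect [544.6 353.1] [12.5 30.1] 0.39
grip 69 px [122.3 208.3] med [541.8 277.7  93.6] zmax 96.7 rect [541.6 279.7] [10.8 27.8] 0.04
grip 69 px [183.8 211.8] med [536.2 129.2  92.9] zmax 96.8 rect [537.1 130.2] [27.3 12.2] 88.12
grip 102 px [435.8 220.5] med [ 527.7 -466.9   91.9] zmax 103.6 rect [ 528.6 -474. ] [52.4 21.5] 23.23
grip 87 px [247. 216.] med [529.9 -19.1  93.1] zmax 97.0 rect [530.4 -19.1] [13.9 28.4] 2.08
knob 89 px [392.5 180.4] med [ 608.4 -345.5  165.5] zmax 170.2 rect [ 607.8 -347.4] [22.  20.5] 1.4
box 1194 px [304.6 137.5] med [ 736.6 -155.9   47.2] zmax 51.2 rect [ 739.  -156.1] [90.8 88.6] 11.58
lining 5463 px [347.
[... 2210 characters left out ...]
px [207.7 103.9] med [ 543.9 -464.2   32.9] zmax 43.7 rect [ 542.8 -473.7] [30.9 60. ] 69.55
wood 1417 px [256.5 149.2] med [ 527.6 -254.7   31.6] zmax 35.6 rect [ 510.1 -269.2] [244.  252.4] 5.19
wood 897 px [197.8 220.2] med [ 746.8 -147.6   43.2] zmax 44.8 rect [ 743.2 -155.5] [89.9 92. ] 11.98
wood 103 px [234.7 293.9] med [764.7  51.1  19.2] zmax 21.9 rect [761.5  51.1] [12.3 72.7] 86.27
wood 61 px [281.9 362.1] med [757.2 232.9  19.7] zmax 21.6 rect [757.3 231. ] [ 4.3 67.6] 1.95
mandrel 523 px [200.5  71.8] med [ 542.4 -472.8  147.4] zmax 170.3 rect [ 539.  -484.5] [46.7 47.5] 35.61
mandrel 100 px [199.6 111.6] med [ 613.8 -343.9  161.5] zmax 166.4 rect [ 612.4 -346.3] [24.6 26.1] 4.2
```

```bash
cat >> h.py <<'E'
def plan(targets,yaw_unused=None,o=None):
    """targets: (x,y,z in mm, yaw deg) -> row numbers from present measured pose"""
    from scipy.spatial.transform import Rotation as R
    o=o or get_obs(); R0=R.from_euler("xyz",o["eef_rot"])
    print("pose",(o["ee_pos"]*1000).round(1),np.degrees(o["eef_rot"]).round(2),"F",o["force"].round(1),"w",round(o["grip_width"]*1000,1),"t",round(o["time_s"],1))
    for x,y,z,w in targets:
        d=R0.inv().apply(np.array([x,y,z])/1000-o["ee_pos"])/.25
        r=(R0.inv()*R.from_euler("xyz",[np.pi,0,np.radians(w)])).as_rotvec()/(2*np.pi)
        print((x,y,z,w),np.r_[d,r].round(3).tolist())
E
python3 - <<'E'
from h import *
t,s=load("top0"),load("scene0")
print("knob",tri(t,(392.5,180.4),s,(199.7,111.8)))
g=lambda *a: tri(t,a[:2],s,a[2:])
for a in [(247,216,301.7,208.6),(183.8,211.8,338.8,259.4),(122.3,208.3,380.8,316.9),(92.4,206.5,403.9,348.4)]: print("grip",g(*a))
for n,c in(("top",t),("scene",s)):
    P=cloud(c);H,S,V=hsv(c);z=P[...,2]
    near=(abs(P[...,0]-.6)<.09)&(abs(P[...,1]+.265)<.11)
    lug=(H<20)&(S>90)&(z>.02)&(z<.045)&(P[...,0]>.588)&(P[...,0]<.68)&(P[...,1]<-.19)
    for b,a,ce in blobs(lug,30): print(n,"lug",a,ce,rect(P[b]))
    for nm,lo,hi in(("arm",.075,.18),("mid",.045,.073)):
        m=near&(z>lo)&(z<hi)
        for b,a,ce in blobs(m,8): print(n,nm,a,ce.round(),(np.median(P[b],0)*1000).round(1),rect(P[b]))
    m=(S<40)&(V>60)&(V<140)&(P[...,0]>.4)&(P[...,0]<.7)&(P[...,1]>-.45)&(P[...,1]<-.1)&(z<.016)&(z>-.01)
    for b,a,ce in blobs(m,300): print(n,"board",a,rect(P[b]))
I=cv2.resize(t["frame"][130:300,280:480,::-1],None,fx=3.5,fy=3.5,interpolation=cv2.INTER_CUBIC); J=cv2.resize(s["frame"][80:220,170:330,::-1],None,fx=3.5,fy=3.5,interpolation=cv2.INTER_CUBIC)
cv2.imwrite("pics/cs.png",J)
plan([(610,-348,250,95.2)])
E
```

```text
knob (array([ 0.61135253, -0.3497683 ,  0.1527028 ]), np.float64(0.0007813814304895098))
grip (array([ 0.53226427, -0.01926071,  0.08047207]), np.float64(0.0017743970573414897))
grip (array([0.53828139, 0.13129644, 0.08162335]), np.float64(0.0006987751294336175))
grip (array([0.54324437, 0.28097437, 0.0805476 ]), np.float64(0.0003856666007176938))
grip (array([0.54582207, 0.35541584, 0.08094435]), np.float64(0.0003990337838011398))
top lug 373 [346.4075067  190.02412869] (array([ 608.5, -261. ]), array([40.9, 60.4]), 0.33)
top arm 285 [385. 183.] [ 606.1 -337.2  139.4] (array([ 610.2, -333.2]), array([60.6, 26.8]), 88.07)
top mid 100 [369. 192.] [ 595.4 -312.7   65.8] (array([ 604.1, -318.3]), array([39.7, 38.2]), 5.46)
top board 1691 (array([ 531.9, -263.6]), array([236. , 271.4]), 5.71)
scene lug 329 [224.01823708 164.63829787] (array([ 609. , -261.1]), array([45.2, 59.1]), 4.36)
scene arm 294 [204. 122.] [ 613.3 -335.5  131.6] (array([ 611.8, -335.7]), array([24.9, 48.7]), 4.62)
scene mid 175 [212. 144.] [ 613.9 -313.4   66. ] (array([ 610.1, -318.1]), array([43.7, 36.9]), 7.41)
scene board 1894 (array([ 531.7, -266.6]), array([238.8, 278.3]), 5.69)
pose [ 165.5 -524.3  224. ] [-179.94   -0.     17.52] F [ 0.1 -0.   1.1] w 94.0 t 0.1
(610, -348, 250, 95.2) [1.908, -0.137, -0.104, -0.0, -0.0, -0.216]
```

View pics/cs.png

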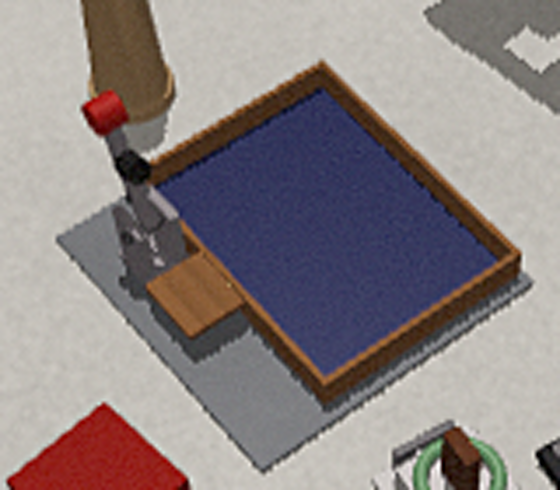

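The crop shows the clamp thrown back. Its knob is at crop (105,112), the rubber foot at (132,165) and the lug at (195,290), all consistent with the triangulated points.

Request:
play_rows(motion=[[[0,0,-0.3,0,0,-0.05,0.1],[0.98,-0.11,-0.3,0,0,-0.216,0.1],[0.98,-0.11,-0.3,0,0,-0.216,0.1],[0.98,-0.11,-0.3,0,0,-0.216,0.1],[0.98,-0.11,-0.3,0,0,-0.216,0.1],[0.98,-0.11,-0.3,0,0,-0.216,0.1],[0.98,-0.11,-0.3,0,0,-0.216,0.1],[0.98,-0.11,-0.3,0,0,-0.216,0.1],[0.98,-0.11,-0.3,0,0,-0.216,0.1],[0.98,-0.11,-0.3,0,0,-0.216,0.1]]], grip_force=15)

```text
time_s: 1.1
ee_pos: [0.391, -0.4243, 0.2991]
eef_rot: [-3.141, -0.001, 1.666]
force: [-0.6, -0.3, 0.4]
grip_width: 0.0518
grip_force: 0.0
```

```bash
python3 -c "
from h import *
plan([(611.4,-349.8,240,95.3),(611.4,-349.8,156,95.3)])"
```

```text
pose [ 391.  -424.3  299.1] [-1.7998e+02 -4.0000e-02  9.5450e+01] F [-0.6 -0.3  0.4] w 51.8 t 1.1
(611.4, -349.8, 240, 95.3) [0.213, 0.906, 0.236, -0.0, -0.0, 0.0]
(611.4, -349.8, 156, 95.3) [0.213, 0.906, 0.572, -0.0, -0.0, 0.0]
```

Request:
play_rows(motion=[[[0.213,0.906,0.236,0,0,0,0.1],[0.213,0.906,0.236,0,0,0,0.1],[0.213,0.906,0.236,0,0,0,0.1],[0.213,0.906,0.236,0,0,0,0.1],[0.213,0.906,0.236,0,0,0,0.1],[0.213,0.906,0.236,0,0,0,0.1],[0.213,0.906,0.4,0,0,0,0.1],[0.213,0.906,0.5,0,0,0,0.1],[0.213,0.906,0.572,0,0,0,0.1],[0.213,0.906,0.572,0,0,0,0.1]]])

```text
time_s: 2.1
ee_pos: [0.6101, -0.3506, 0.1537]
eef_rot: [-3.138, -0.003, 1.659]
force: [0.6, 0.3, 0.2]
grip_width: 0.0515
grip_force: 0.0
```

Request:
play_rows(motion=[[[0,0,0,0,0,0,-0.3],[0,0,0,0,0,0,-0.6],[0,0,0,0,0,0,-0.6],[0,0,0,0,0,0,-0.6],[0,0,0,0,0,0,-0.6]]])

```text
time_s: 2.6
ee_pos: [0.6109, -0.351, 0.1575]
eef_rot: [-3.14, 0.0, 1.662]
force: [-8.3, 1.1, 5.6]
grip_width: 0.0239
grip_force: 15.0
```

Request:
play_rows(motion=[[[0.035,-0.003,-0.01,0,0,0,-0.6],[0.07,-0.003,-0.017,0,0,0,-0.6],[0.106,-0.003,-0.021,0,0,0,-0.6],[0.142,-0.003,-0.021,0,0,0,-0.6],[0.178,-0.003,-0.019,0,0,0,-0.6],[0.213,-0.003,-0.013,0,0,0,-0.6],[0.248,-0.003,-0.004,0,0,0,-0.6],[0.282,-0.003,0.009,0,0,0,-0.6],[0.314,-0.003,0.024,0,0,0,-0.6],[0.345,-0.003,0.042,0,0,0,-0.6]]])

```text
time_s: 3.6
ee_pos: [0.6025, -0.2649, 0.1474]
eef_rot: [-3.141, 0.001, 1.663]
force: [-8.3, 1.7, 7.4]
grip_width: 0.0238
grip_force: 15.0
```

Request:
play_rows(motion=[[[0.033,-0.003,0.023,0,0,0,-0.6],[0.063,-0.003,0.05,0,0,0,-0.6],[0.09,-0.003,0.079,0,0,0,-0.6],[0.114,-0.003,0.111,0,0,0,-0.6],[0.135,-0.003,0.145,0,0,0,-0.6],[0.152,-0.003,0.181,0,0,0,-0.6],[0.166,-0.003,0.218,0,0,0,-0.6],[0.176,-0.003,0.257,0,0,0,-0.6],[0.182,-0.003,0.297,0,0,0,-0.6],[0.184,-0.003,0.322,0,0,0,-0.6]]])

```text
time_s: 4.6
ee_pos: [0.5978, -0.2182, 0.0647]
eef_rot: [-3.141, -0.001, 1.663]
force: [0.1, 5.1, -3.4]
grip_width: 0.0239
grip_force: 15.0
```

Request:
play_rows(motion=[[[0,0,0,0,0,0,-0.6],[0,0,0.004,0,0,0,-0.6],[0,0,0.008,0,0,0,-0.6]]])

```text
time_s: 4.9
ee_pos: [0.5978, -0.2182, 0.0632]
eef_rot: [-3.141, -0.001, 1.663]
force: [-0.5, 7.2, -2.9]
grip_width: 0.0243
grip_force: 15.0
```

Release slightly, raise, and look.

Request:
play_rows(motion=[[[0,0,0,0,0,0,-0.1],[0,0,0,0,0,0,-0.1],[0,0,0,0,0,0,-0.1],[0,0,-0.15,0,0,0,-0.1],[0,0,-0.3,0,0,0,-0.1],[0,0,-0.5,0,0,0,-0.1],[0.2,0,-0.7,0,0,0,-0.1],[0.8,-0.3,-0.7,0,0,0.02,-0.1],[0.8,-0.3,-0.7,0,0,0.02,-0.1],[0.8,-0.3,-0.7,0,0,0.02,-0.1]]])

```text
time_s: 5.9
ee_pos: [0.5192, -0.0529, 0.2364]
eef_rot: [3.141, 0.0, 1.536]
force: [0.7, 1.0, 0.8]
grip_width: 0.0422
grip_force: 0.0
```

```bash
cat > look.py <<'E'
from h import *
import sys
k=sys.argv[1]; cs={}
for n in("top","scene"):
    c=cs[n]=camera(n); np.savez(f"{n}{k}.npz",**c); cv2.imwrite(f"pics/{n}{k}.png",c["frame"][:,:,::-1])
G=[]
for n,c in cs.items():
    P=cloud(c);H,S,V=hsv(c);z=P[...,2];reg=(P[...,0]>.3)&(P[...,0]<.7)&(P[...,1]>-.44)&(P[...,1]<.4)
    for nm,m,a in(("green",(H>40)&(H<90)&(S>60)&(z>.035)&(z<.075)&reg,40),("grip",(V<110)&(z>.075)&(z<.12)&reg&(H<20),8),("knob",((H<6)|(H>174))&(S>150)&(z>.05)&(P[...,1]<-.18),10),
      ("wood",(H<20)&(S>90)&(z>.018)&(z<.045)&reg&(P[...,1]<-.1),200)):
        for b,ar,ce in blobs(m,a): print(n,nm,ar,ce.round(1),(np.nanmedian(P[b],0)*1000).round(),"rect",*rect(P[b]))
E
python3 look.py 1; python3 -c "
from h import *
plan([])"
```

```text
top green 131 [126.6 210.3] [541. 278.  52.] rect [542.  279.5] [58.3 56.6] 4.43
top green 133 [185.1 213.6] [538. 135.  52.] rect [537.  130.9] [57.2 58.3] 16.19
top grip 69 [ 92.3 206.6] [544. 352.  93.] rect [544.5 353.4] [28.9 10.9] 86.91
top grip 73 [122.3 208.4] [542. 278.  93.] rect [542.  279.7] [27.4 11. ] 88.87
top grip 69 [184.  211.8] [536. 129.  94.] rect [537.  130.2] [11.9 26.6] 1.15
top knob 81 [330.  191.9] [ 596. -216.   70.] rect [ 596.  -216.6] [22.5 22.8] 9.37
top wood 907 [350.5 229.1] [ 553. -268.   35.] rect [ 493.4 -270.8] [209.1 248.7] 5.07
scene green 196 [301.2 217.9] [540. -10.  49.] rect [534.7 -18.4] [62.7 61.7] 86.93
scene green 242 [336.1 266.5] [546. 134.  49.] rect [540.3 131.1] [62.  61.8] 52.03
scene green 289 [376.9 322.6] [549. 285.  50.] rect [545.4 281.1] [62. 63.] 9.47
scene grip 89 [301.8 209.1] [536. -15.  90.] rect [534.7 -17.6] [14.7 28.9] 3.45
scene grip 98 [338.7 259.7] [542. 134.  90.] rect [539.4 131.8] [29.6 14.7] 86.27
scene grip 119 [380.8 317. ] [548. 282.  91.] rect [544.6 281. ] [29.2 14.6] 87.43
scene grip 134 [403.7 348.5] [550. 355.  90.] rect [547.5 355.3] [29.1 14.4] 88.01
scene knob 104 [235.  168.7] [ 601. -213.   66.] rect [ 599.8 -217.7] [24.4 27.9] 6.03
scene wood 408 [244.7 114.4] [ 465. -390.   29.] rect [ 479.2 -380.1] [ 93.4 213.1] 70.74
scene wood 369 [256.4 173.2] [ 569. -164.   32.] rect [ 562.4 -211.5] [ 86.7 205.9] 32.27
pose [518.8 -50.6 237.4] [ 1.7989e+02 -1.0000e-02  8.8270e+01] F [-0.5  0.  -0.4] w 42.5 t 6.0
```

```bash
python3 -c "
from h import *
plan([(532.5,-19,130,87.9),(532.5,-19,76,87.9)])"
```

```text
pose [518.8 -50.6 237.4] [ 1.7989e+02 -1.0000e-02  8.8270e+01] F [-0.5  0.  -0.4] w 42.5 t 6.0
(532.5, -19, 130, 87.9) [0.128, 0.05, 0.43, 0.0, -0.0, 0.001]
(532.5, -19, 76, 87.9) [0.128, 0.05, 0.646, 0.0, -0.0, 0.001]
```

Request:
play_rows(motion=[[[0.128,0.05,0.15,0,0,0.001,-0.1],[0.128,0.05,0.3,0,0,0.001,-0.1],[0.128,0.05,0.4,0,0,0.001,-0.1],[0.128,0.05,0.48,0,0,0.001,-0.1],[0.128,0.05,0.56,0,0,0.001,-0.1],[0.128,0.05,0.62,0,0,0.001,-0.1],[0.128,0.05,0.646,0,0,0.001,-0.1],[0.128,0.05,0.646,0,0,0.001,-0.1]]])

```text
time_s: 6.8
ee_pos: [0.5339, -0.0229, 0.0739]
eef_rot: [-3.141, -0.0, 1.531]
force: [-0.5, -0.4, 0.5]
grip_width: 0.0419
grip_force: 0.0
```

Request:
play_rows(motion=[[[0,0,0,0,0,0,-0.6],[0,0,0,0,0,0,-0.8],[0,0,0,0,0,0,-0.8],[0,0,0,0,0,0,-0.8],[0,0,0,0,0,0,-0.8]]], grip_force=15)

```text
time_s: 7.3
ee_pos: [0.5333, -0.0225, 0.0742]
eef_rot: [-3.14, -0.0, 1.531]
force: [-5.4, 0.0, 1.7]
grip_width: 0.0144
grip_force: 15.0
```

Request:
play_rows(motion=[[[0,-0.002,0,0,0,0,-0.9],[0,-0.002,0,0,0,0,-0.9],[0,-0.002,-0.01,0,0,0,-0.9],[0,-0.002,-0.02,0,0,0,-0.9],[0,-0.002,-0.03,0,0,0,-0.9],[0,-0.002,-0.05,0,0,0,-0.9],[0,-0.002,-0.08,0,0,0,-0.9],[0,-0.002,-0.14,0,0,0,-0.9],[0,-0.002,-0.28,0,0,0,-0.9],[0,-0.002,-0.28,0,0,0,-0.9]]], grip_force=45)

```text
time_s: 8.3
ee_pos: [0.5361, -0.0228, 0.15]
eef_rot: [3.132, 0.001, 1.531]
force: [0.2, -0.8, -1.0]
grip_width: 0.0137
grip_force: 45.0
```

```bash
python3 look.py 2; python3 -c "
from h import *
plan([(433,-199,145,95.2),(433,-199,82,95.2),(447,-354,145,95.2),(447,-354,82,95.2)])"
```

```text
top green 130 [126.9 210.6] [539. 276.  53.] rect [542.2 279.1] [57.4 57.1] 3.34
top green 134 [185.4 213.4] [538. 135.  53.] rect [536.9 130.8] [56.9 58.2] 48.01
top grip 70 [ 92.4 206.6] [544. 352.  92.] rect [544.9 353.7] [27.8 11.3] 89.75
top grip 74 [122.3 208.4] [542. 279.  93.] rect [541.5 279.8] [10.8 28.6] 1.13
top grip 76 [184.3 211.7] [536. 128.  93.] rect [537.1 130. ] [12.7 27.2] 0.19
top knob 83 [330.1 191.9] [ 596. -216.   70.] rect [ 596.5 -217.1] [23.4 21.7] 5.68
top wood 909 [350.6 229. ] [ 554. -268.   35.] rect [ 493.6 -270.8] [209.4 248.8] 5.17
scene green 245 [336.1 266.6] [546. 134.  50.] rect [541.  131.7] [62.2 62. ] 51.48
scene green 278 [377.  322.5] [549. 284.  50.] rect [545.1 281.2] [62.8 62.8] 80.32
scene grip 90 [338.4 259.4] [543. 132.  90.] rect [540.2 131.5] [29.5 13.4] 86.67
scene grip 90 [380.7 318.1] [550. 284.  89.] rect [545.4 281.4] [28.4 13.4] 87.85
scene grip 106 [404.2 349.3] [551. 358.  90.] rect [547.3 355.6] [28.5 14.8] 89.98
scene knob 104 [234.9 168.7] [ 602. -213.   65.] rect [ 600.1 -216.7] [25.  25.7] 0.65
scene wood 405 [245.4 114.9] [ 464. -390.   29.] rect [ 472.1 -375.4] [108.9 221.7] 64.5
scene wood 238 [243.7 169.5] [ 574. -217.   32.] rect [ 574.7 -229.9] [ 15.7 184.1] 8.1
pose [534.3 -22.6 145.9] [1.7979e+02 1.0000e-02 8.7720e+01] F [-0.3  0.3 -1.8] w 13.9 t 8.4
(433, -199, 145, 95.2) [-0.721, -0.377, 0.002, 0.001, 0.0, -0.021]
(433, -199, 82, 95.2) [-0.721, -0.378, 0.254, 0.001, 0.0, -0.021]
(447, -354, 145, 95.2) [-1.339, -0.296, 0.003, 0.001, 0.0, -0.021]
(447, -354, 82, 95.2) [-1.338, -0.297, 0.255, 0.001, 0.0, -0.021]
```

Request:
play_rows(motion=[[[-0.12,-0.06,-0.05,0,0,-0.004,-0.9],[-0.24,-0.12,-0.08,0,0,-0.008,-0.9],[-0.36,-0.18,-0.08,0,0,-0.012,-0.9],[-0.48,-0.22,-0.08,0,0,-0.016,-0.9],[-0.6,-0.26,-0.08,0,0,-0.021,-0.9],[-0.72,-0.29,-0.08,0,0,-0.021,-0.9],[-0.84,-0.297,-0.08,0,0,-0.021,-0.9],[-0.94,-0.297,-0.08,0,0,-0.021,-0.9],[-1,-0.297,-0.08,0,0,-0.021,-0.9],[-1,-0.297,-0.08,0,0,-0.021,-0.9]]])

```text
time_s: 9.4
ee_pos: [0.4491, -0.2704, 0.1638]
eef_rot: [-3.141, -0.0, 1.661]
force: [1.1, 0.5, -1.5]
grip_width: 0.0139
grip_force: 45.0
```

```bash
python3 -c "
from h import *
plan([(447,-354,145,95.2),(447,-354,82,95.2)])"
```

```text
pose [ 449.1 -270.4  163.8] [-1.7997e+02 -2.0000e-02  9.5180e+01] F [ 1.1  0.5 -1.5] w 13.9 t 9.4
(447, -354, 145, 95.2) [-0.332, -0.039, 0.075, -0.0, -0.0, -0.0]
(447, -354, 82, 95.2) [-0.332, -0.038, 0.327, -0.0, -0.0, -0.0]
```

Request:
play_rows(motion=[[[-0.12,-0.02,0,0,0,0,-0.9],[-0.24,-0.038,0,0,0,0,-0.9],[-0.332,-0.038,0.05,0,0,0,-0.9],[-0.332,-0.038,0.12,0,0,0,-0.9],[-0.332,-0.038,0.2,0,0,0,-0.9],[-0.332,-0.038,0.26,0,0,0,-0.9],[-0.332,-0.038,0.3,0,0,0,-0.9],[-0.332,-0.038,0.32,0,0,0,-0.9],[-0.332,-0.038,0.325,0,0,0,-0.9],[-0.332,-0.038,0.325,0,0,0,-0.9]]])

```text
time_s: 10.4
ee_pos: [0.4478, -0.3528, 0.0836]
eef_rot: [3.141, 0.0, 1.663]
force: [0.2, 0.1, -1.4]
grip_width: 0.014
grip_force: 45.0
```

Request:
play_rows(motion=[[[0,0,0.003,0,0,0,-0.9],[0,0,0.006,0,0,0,-0.9],[0,0,0.009,0,0,0,-0.9],[0,0,0.012,0,0,0,-0.9],[0,0,0.012,0,0,0,-0.9]]])

```text
time_s: 10.9
ee_pos: [0.4475, -0.3529, 0.0801]
eef_rot: [-3.142, -0.0, 1.663]
force: [-0.3, 1.1, -1.2]
grip_width: 0.0139
grip_force: 45.0
```

Request:
play_rows(motion=[[[0,0,0.002,0,0,0,-0.9],[0,0,0.004,0,0,0,-0.9],[0,0,0.006,0,0,0,-0.9],[0,0,0.008,0,0,0,-0.9],[0,0,0.008,0,0,0,-0.9]]])

```text
time_s: 11.4
ee_pos: [0.4475, -0.3528, 0.0781]
eef_rot: [-3.141, -0.0, 1.663]
force: [-0.3, -0.5, -2.4]
grip_width: 0.0136
grip_force: 45.0
```

Request:
play_rows(motion=[[[0,0,0.001,0,0,0,-0.9],[0,0,0.003,0,0,0,-0.9],[0,0,0.005,0,0,0,-0.9],[0,0,0.005,0,0,0,-0.9]]])

```text
time_s: 11.8
ee_pos: [0.4475, -0.3529, 0.0771]
eef_rot: [3.142, 0.0, 1.663]
force: [-1.5, 1.2, 2.7]
grip_width: 0.0139
grip_force: 45.0
```

Request:
play_rows(motion=[[[0,0,0,0,0,0,-0.5],[0,0,0,0,0,0,-0.2],[0,0,0,0,0,0,-0.2],[0,0,-0.1,0,0,0,-0.2],[0,0,-0.25,0,0,0,-0.2],[0,0,-0.45,0,0,0,-0.2],[0.3,0,-0.55,0,0,0,-0.2],[0.6,0.1,-0.55,0,0,0,-0.2],[0.8,0.2,-0.55,0,0,0,-0.2],[1,0.2,-0.55,0,0,0,-0.2]]])

```text
time_s: 12.8
ee_pos: [0.4686, -0.1566, 0.2134]
eef_rot: [3.141, 0.0, 1.663]
force: [1.3, 0.3, -0.0]
grip_width: 0.0376
grip_force: 0.0
```

```bash
python3 look.py 3|grep -v wood; python3 -c "
from h import *
plan([(538.3,131.3,160,87.9),(538.3,131.3,75,87.9)])"
```

```text
top green 131 [126.7 210.4] [540. 277.  52.] rect [542.1 279.6] [58.  56.7] 3.2
top green 142 [185.5 213.9] [537. 133.  53.] rect [536.8 130.9] [56.7 58.4] 46.78
top green 181 [382.6 254.8] [ 449. -347.   56.] rect [ 446.3 -347.4] [59.5 58.8] 52.43
top grip 71 [ 92.5 206.5] [544. 352.  92.] rect [544.6 354.2] [11.2 29.7] 0.04
top grip 72 [122.4 208.4] [541. 278.  93.] rect [541.7 279.2] [10.7 27. ] 0.86
top grip 66 [184. 212.] [536. 129.  93.] rect [537.1 130.2] [27.2 11.4] 87.42
top grip 77 [385.8 254.4] [ 447. -345.   96.] rect [ 447.  -346.7] [14.1 27. ] 1.09
top knob 50 [331.9 191.7] [ 595. -221.   71.] rect [ 577.8 -210.1] [22.6 71.4] 58.49
scene green 93 [253.2 115.4] [ 467. -343.   52.] rect [ 464.2 -347.2] [34.9 64. ] 6.24
scene green 221 [336.3 267.2] [546. 138.  49.] rect [540.5 131.6] [61.  63.4] 5.72
scene green 294 [377.1 322.4] [548. 284.  50.] rect [545.6 281. ] [62.4 63. ] 7.63
scene grip 107 [338.5 259.4] [542. 133.  90.] rect [540.  131.7] [29.  14.2] 88.99
scene grip 123 [380.6 316.9] [547. 282.  90.] rect [544.6 280.9] [28.6 14.4] 86.84
scene grip 135 [403.7 348.5] [550. 355.  90.] rect [547.6 355.2] [29.3 14.2] 88.73
scene knob 103 [235.  168.7] [ 602. -213.   65.] rect [ 599.9 -216.7] [24.7 24.2] 3.81
pose [ 468.8 -154.   213.5] [ 1.7995e+02 -2.0000e-02  9.5560e+01] F [-0.6  0.3 -0.6] w 37.6 t 12.9
(538.3, 131.3, 160, 87.9) [1.109, 0.387, 0.215, 0.0, -0.0, 0.021]
(538.3, 131.3, 75, 87.9) [1.109, 0.387, 0.555, 0.0, -0.0, 0.021]
```

Request:
play_rows(motion=[[[0.2,0.1,0,0,0,0.01,-0.2],[0.4,0.2,0,0,0,0.021,-0.2],[0.6,0.3,0,0,0,0.021,-0.2],[0.8,0.387,0.05,0,0,0.021,-0.2],[1,0.387,0.1,0,0,0.021,-0.2],[1,0.387,0.1,0,0,0.021,-0.2],[1,0.387,0.1,0,0,0.021,-0.2],[1,0.387,0.1,0,0,0.021,-0.2],[1,0.387,0.1,0,0,0.021,-0.2]]])

```text
time_s: 13.8
ee_pos: [0.5419, 0.0982, 0.1883]
eef_rot: [3.141, 0.0, 1.53]
force: [-0.8, -0.1, 0.3]
grip_width: 0.0379
grip_force: 0.0
```

```bash
python3 -c "
from h import *
plan([(538.6,131.3,150,87.9),(538.6,131.3,75,87.9)])"
```

```text
pose [541.9  98.2 188.3] [179.97   0.    87.64] F [-0.8 -0.1  0.3] w 37.9 t 13.8
(538.6, 131.3, 150, 87.9) [0.132, -0.019, 0.153, 0.0, 0.0, -0.001]
(538.6, 131.3, 75, 87.9) [0.132, -0.019, 0.453, 0.0, 0.0, -0.001]
```

Request:
play_rows(motion=[[[0.132,-0.019,0,0,0,-0.001,-0.2],[0.132,-0.019,0.1,0,0,-0.001,-0.2],[0.132,-0.019,0.18,0,0,-0.001,-0.2],[0.132,-0.019,0.26,0,0,-0.001,-0.2],[0.132,-0.019,0.34,0,0,-0.001,-0.2],[0.132,-0.019,0.41,0,0,-0.001,-0.2],[0.132,-0.019,0.453,0,0,-0.001,-0.2],[0.132,-0.019,0.453,0,0,-0.001,-0.2]]])

```text
time_s: 14.6
ee_pos: [0.5379, 0.1316, 0.0738]
eef_rot: [-3.14, 0.0, 1.536]
force: [0.2, 0.1, 1.2]
grip_width: 0.0377
grip_force: 0.0
```

Request:
play_rows(motion=[[[0,0,0,0,0,0,-0.6],[0,0,0,0,0,0,-0.8],[0,0,0,0,0,0,-0.8],[0,0,0,0,0,0,-0.8]]], grip_force=10)

```text
time_s: 15.0
ee_pos: [0.5382, 0.1327, 0.0751]
eef_rot: [3.141, -0.0, 1.537]
force: [-1.0, -0.0, -0.7]
grip_width: 0.014
grip_force: 10.0
```

Request:
play_rows(motion=[[[0,0,0,0,0,0,-0.9],[0,0,0,0,0,0,-0.9],[0,0,-0.01,0,0,0,-0.9],[0,0,-0.02,0,0,0,-0.9],[0,0,-0.03,0,0,0,-0.9],[0,0,-0.05,0,0,0,-0.9],[0,0,-0.08,0,0,0,-0.9],[0,0,-0.16,0,0,0,-0.9],[0,0,-0.32,0,0,0,-0.9],[0,0,-0.36,0,0,0,-0.9]]], grip_force=45)

```text
time_s: 16.0
ee_pos: [0.5399, 0.133, 0.1699]
eef_rot: [3.134, -0.002, 1.537]
force: [0.1, 0.1, -1.0]
grip_width: 0.0138
grip_force: 45.0
```

Request:
play_rows(motion=[[[-0.1,0.01,0,0,0,-0.004,-0.9],[-0.22,0.02,0,0,0,-0.008,-0.9],[-0.34,0.03,0,0,0,-0.012,-0.9],[-0.46,0.04,0,0,0,-0.016,-0.9],[-0.58,0.04,0,0,0,-0.02,-0.9],[-0.7,0.04,0,0,0,-0.02,-0.9],[-0.82,0.04,0,0,0,-0.02,-0.9],[-0.92,0.04,0,0,0,-0.02,-0.9],[-1,0.04,0,0,0,-0.02,-0.9],[-1,0.04,0,0,0,-0.02,-0.9]]])

```text
time_s: 17.0
ee_pos: [0.5398, -0.1195, 0.1651]
eef_rot: [3.141, 0.001, 1.661]
force: [-0.4, 1.0, -1.8]
grip_width: 0.0137
grip_force: 45.0
```

```bash
python3 -c "
from h import *
plan([(525,-266,150,95.2),(525,-266,82,95.2)])"
```

```text
pose [ 539.8 -119.5  165.1] [1.7995e+02 4.0000e-02 9.5140e+01] F [-0.4  1.  -1.8] w 13.7 t 17.0
(525, -266, 150, 95.2) [-0.578, -0.112, 0.061, 0.0, 0.0, -0.0]
(525, -266, 82, 95.2) [-0.578, -0.112, 0.333, 0.0, 0.0, -0.0]
```

Request:
play_rows(motion=[[[-0.15,-0.03,0,0,0,0,-0.9],[-0.3,-0.06,0,0,0,0,-0.9],[-0.45,-0.09,0,0,0,0,-0.9],[-0.578,-0.112,0.05,0,0,0,-0.9],[-0.578,-0.112,0.13,0,0,0,-0.9],[-0.578,-0.112,0.21,0,0,0,-0.9],[-0.578,-0.112,0.28,0,0,0,-0.9],[-0.578,-0.112,0.32,0,0,0,-0.9],[-0.578,-0.112,0.335,0,0,0,-0.9],[-0.578,-0.112,0.335,0,0,0,-0.9]]])

```text
time_s: 18.0
ee_pos: [0.5255, -0.2637, 0.0812]
eef_rot: [3.141, 0.0, 1.663]
force: [0.3, 0.0, -1.3]
grip_width: 0.0137
grip_force: 45.0
```

Request:
play_rows(motion=[[[0,0,0.002,0,0,0,-0.9],[0,0,0.004,0,0,0,-0.9],[0,0,0.006,0,0,0,-0.9],[0,0,0.008,0,0,0,-0.9],[0,0,0.008,0,0,0,-0.9]]])

```text
time_s: 18.5
ee_pos: [0.5253, -0.264, 0.079]
eef_rot: [3.142, 0.0, 1.663]
force: [0.6, 0.1, -2.5]
grip_width: 0.0139
grip_force: 45.0
```

Request:
play_rows(motion=[[[0,0,0.002,0,0,0,-0.9],[0,0,0.004,0,0,0,-0.9],[0,0,0.005,0,0,0,-0.9],[0,0,0.005,0,0,0,-0.9]]])

```text
time_s: 18.9
ee_pos: [0.5252, -0.264, 0.0779]
eef_rot: [3.142, 0.0, 1.663]
force: [-1.3, 0.6, 2.3]
grip_width: 0.0141
grip_force: 45.0
```

Request:
play_rows(motion=[[[0,0,0,0,0,0,-0.5],[0,0,0,0,0,0,-0.2],[0,0,0,0,0,0,-0.2],[0,0,-0.1,0,0,0,-0.2],[0,0,-0.25,0,0,0,-0.2],[0,0,-0.45,0,0,0,-0.2],[0.3,0,-0.5,0,0,0.01,-0.2],[0.6,0,-0.5,0,0,0.02,-0.2],[0.8,0,-0.5,0,0,0.02,-0.2],[1,0,-0.5,0,0,0.02,-0.2]]])

```text
time_s: 19.9
ee_pos: [0.5064, -0.0639, 0.2024]
eef_rot: [3.141, 0.0, 1.537]
force: [1.4, -0.6, -0.3]
grip_width: 0.0374
grip_force: 0.0
```

```bash
python3 look.py 4|grep -v wood; python3 -c "
from h import *
plan([(543.4,281,150,87.9),(543.4,281,75,87.9)])"
```

```text
top green 131 [126.4 210.6] [540. 279.  53.] rect [542.  279.9] [58.1 56.7] 7.29
top green 166 [348.9 221.8] [ 527. -265.   56.] rect [ 525.1 -264.2] [57.6 57.6] 57.11
top green 180 [382.7 254.6] [ 449. -346.   55.] rect [ 446.4 -347.4] [58.3 57.6] 53.61
top grip 70 [ 92.3 206.6] [544. 352.  93.] rect [544.5 353.1] [11.7 28.6] 1.28
top grip 74 [122.3 208.4] [541. 278.  93.] rect [541.9 279.4] [28.8 10.7] 88.29
top grip 70 [351.2 220.9] [ 523. -263.   96.] rect [ 524.9 -264.8] [12.7 28.7] 8.08
top grip 77 [385.7 254.3] [ 447. -345.   96.] rect [ 446.9 -346.7] [13.7 27. ] 2.14
top knob 82 [330.1 191.9] [ 596. -216.   70.] rect [ 596.3 -216.7] [22.5 21.9] 6.47
scene green 148 [257.9 114. ] [ 457. -339.   52.] rect [ 450.6 -345.1] [56.7 61.2] 59.56
scene green 160 [249.6 147. ] [ 535. -258.   52.] rect [ 529.6 -262. ] [56.7 60.7] 57.94
scene green 293 [376.8 322.3] [549. 284.  49.] rect [545.4 280.7] [61.6 63.6] 18.29
scene grip 81 [257.5 104.1] [ 452. -343.   91.] rect [ 450.1 -347. ] [14.4 29.2] 3.03
scene grip 86 [249.  137.6] [ 530. -260.   91.] rect [ 527.7 -263.6] [28.7 17. ] 85.67
scene grip 120 [380.7 317.1] [547. 282.  90.] rect [545.3 281. ] [29.  13.2] 87.75
scene grip 130 [403.8 348.4] [549. 355.  90.] rect [547.4 355.2] [29.2 14.4] 89.54
scene knob 103 [235.  168.7] [ 601. -213.   65.] rect [ 600.2 -217.2] [24.4 26.7] 5.46
pose [506.4 -61.1 202.6] [ 1.7997e+02 -3.0000e-02  8.8350e+01] F [-0.1 -1.1 -1. ] w 37.5 t 20.0
(543.4, 281, 150, 87.9) [1.372, 0.108, 0.211, 0.0, -0.0, 0.001]
(543.4, 281, 75, 87.9) [1.372, 0.108, 0.511, 0.0, -0.0, 0.001]
```

Request:
play_rows(motion=[[[0.2,0.05,0,0,0,0.001,-0.2],[0.4,0.1,0,0,0,0.001,-0.2],[0.6,0.108,0,0,0,0.001,-0.2],[0.8,0.108,0,0,0,0.001,-0.2],[1,0.108,0,0,0,0.001,-0.2],[1,0.108,0,0,0,0.001,-0.2],[1,0.108,0,0,0,0.001,-0.2],[1,0.108,0,0,0,0.001,-0.2],[1,0.108,0,0,0,0.001,-0.2]]])

```text
time_s: 20.9
ee_pos: [0.5425, 0.1819, 0.2022]
eef_rot: [3.142, 0.0, 1.529]
force: [-0.4, -0.1, -0.8]
grip_width: 0.0373
grip_force: 0.0
```

```bash
python3 look.py 5|grep -v wood; python3 -c "
from h import *
plan([(543.4,281,150,87.9),(543.4,281,75,87.9)])"
```

```text
top green 166 [348.9 221.7] [ 527. -265.   56.] rect [ 524.8 -263.8] [57.8 58.3] 53.35
top green 181 [382.7 254.7] [ 449. -347.   56.] rect [ 446.7 -347.4] [59.2 58.5] 51.89
top grip 8 [117.6 209.4] [539. 289.  94.] rect [538.6 287.6] [ 2.5 11.6] 7.36
top grip 69 [351.2 220.9] [ 523. -263.   96.] rect [ 525.3 -264.8] [13.4 28.1] 6.21
top grip 78 [385.7 254.3] [ 447. -344.   97.] rect [ 446.7 -346.7] [13.8 27.1] 3.56
top knob 82 [330.1 191.9] [ 595. -216.   70.] rect [ 596.3 -217.3] [22.4 22.1] 5.68
scene green 150 [257.8 114.2] [ 457. -338.   52.] rect [ 451.  -344.9] [59.9 61.1] 58.06
scene green 153 [249.7 146.8] [ 534. -258.   52.] rect [ 530.  -260.9] [62.1 60.7] 59.22
scene green 342 [376.8 322.3] [549. 283.  49.] rect [544.9 280.7] [62.4 63. ] 87.77
scene grip 79 [257.1 104.1] [ 453. -344.   92.] rect [ 450.4 -347.6] [14.4 30. ] 5.6
scene grip 80 [249.  137.9] [ 530. -260.   91.] rect [ 528.1 -263. ] [14.  28.7] 6.86
scene grip 124 [380.5 316.8] [547. 281.  90.] rect [545.  280.9] [29.4 14.4] 86.37
scene grip 124 [403.8 348.7] [550. 356.  90.] rect [547.9 355.4] [29.  13.8] 86.68
scene knob 102 [235.  168.6] [ 601. -213.   66.] rect [ 600.1 -217. ] [24.8 25.9] 86.92
pose [542.5 182.2 202.3] [179.99  -0.    87.63] F [-0.7 -0.   0. ] w 37.5 t 21.0
(543.4, 281, 150, 87.9) [0.395, -0.013, 0.209, 0.0, -0.0, -0.001]
(543.4, 281, 75, 87.9) [0.395, -0.013, 0.509, 0.0, -0.0, -0.001]
```

Request:
play_rows(motion=[[[0.18,-0.013,0,0,0,-0.001,-0.2],[0.36,-0.013,0,0,0,-0.001,-0.2],[0.395,-0.013,0.1,0,0,-0.001,-0.2],[0.395,-0.013,0.2,0,0,-0.001,-0.2],[0.395,-0.013,0.3,0,0,-0.001,-0.2],[0.395,-0.013,0.38,0,0,-0.001,-0.2],[0.395,-0.013,0.45,0,0,-0.001,-0.2],[0.395,-0.013,0.5,0,0,-0.001,-0.2],[0.395,-0.013,0.509,0,0,-0.001,-0.2],[0.395,-0.013,0.509,0,0,-0.001,-0.2]]])

```text
time_s: 22.0
ee_pos: [0.5432, 0.2819, 0.0752]
eef_rot: [3.141, -0.0, 1.537]
force: [0.6, -0.8, -0.2]
grip_width: 0.0376
grip_force: 0.0
```

Request:
play_rows(motion=[[[0,0,0,0,0,0,-0.6],[0,0,0,0,0,0,-0.8],[0,0,0,0,0,0,-0.8],[0,0,0,0,0,0,-0.8]]], grip_force=10)

```text
time_s: 22.4
ee_pos: [0.543, 0.2822, 0.0752]
eef_rot: [3.141, -0.0, 1.537]
force: [-0.6, -1.3, 1.8]
grip_width: 0.0137
grip_force: 10.0
```

Request:
play_rows(motion=[[[0,0,0,0,0,0,-0.9],[0,0,0,0,0,0,-0.9],[0,0,-0.01,0,0,0,-0.9],[0,0,-0.02,0,0,0,-0.9],[0,0,-0.03,0,0,0,-0.9],[0,0,-0.05,0,0,0,-0.9],[0,0,-0.08,0,0,0,-0.9],[0,0,-0.16,0,0,0,-0.9],[0,0,-0.32,0,0,0,-0.9],[0,0,-0.4,0,0,0,-0.9]]], grip_force=45)

```text
time_s: 23.4
ee_pos: [0.5439, 0.2826, 0.1797]
eef_rot: [3.137, -0.002, 1.537]
force: [-0.6, 0.1, -1.7]
grip_width: 0.0142
grip_force: 45.0
```

Request:
play_rows(motion=[[[-0.1,-0.02,0,0,0,-0.004,-0.9],[-0.22,-0.05,0,0,0,-0.008,-0.9],[-0.34,-0.08,0,0,0,-0.012,-0.9],[-0.46,-0.12,0,0,0,-0.016,-0.9],[-0.58,-0.16,0,0,0,-0.02,-0.9],[-0.7,-0.2,0,0,0,-0.02,-0.9],[-0.82,-0.24,0,0,0,-0.02,-0.9],[-0.92,-0.28,0,0,0,-0.02,-0.9],[-1,-0.3,0,0,0,-0.02,-0.9],[-1,-0.3,0,0,0,-0.02,-0.9]]])

```text
time_s: 24.4
ee_pos: [0.4596, 0.0333, 0.1764]
eef_rot: [3.139, 0.0, 1.661]
force: [0.5, 0.8, -1.3]
grip_width: 0.0138
grip_force: 45.0
```

```bash
python3 -c "
from h import *
plan([(433,-197,150,95.2),(433,-197,82,95.2)])"
```

```text
pose [459.6  33.3 176.4] [1.7985e+02 3.0000e-02 9.5160e+01] F [ 0.5  0.8 -1.3] w 13.8 t 24.4
(433, -197, 150, 95.2) [-0.908, -0.189, 0.106, 0.0, 0.0, -0.0]
(433, -197, 82, 95.2) [-0.908, -0.19, 0.378, 0.0, 0.0, -0.0]
```

Request:
play_rows(motion=[[[-0.12,-0.03,0,0,0,0,-0.9],[-0.26,-0.06,0,0,0,0,-0.9],[-0.4,-0.09,0,0,0,0,-0.9],[-0.54,-0.12,0,0,0,0,-0.9],[-0.68,-0.15,0,0,0,0,-0.9],[-0.8,-0.18,0,0,0,0,-0.9],[-0.89,-0.19,0.04,0,0,0,-0.9],[-0.908,-0.19,0.1,0,0,0,-0.9],[-0.908,-0.19,0.16,0,0,0,-0.9],[-0.908,-0.19,0.2,0,0,0,-0.9]]])

```text
time_s: 25.4
ee_pos: [0.4337, -0.1954, 0.1248]
eef_rot: [3.141, 0.0, 1.663]
force: [0.4, 0.4, -0.5]
grip_width: 0.0138
grip_force: 45.0
```

Request:
play_rows(motion=[[[0,0,0.05,0,0,0,-0.9],[0,0,0.1,0,0,0,-0.9],[0,0,0.14,0,0,0,-0.9],[0,0,0.17,0,0,0,-0.9],[0,0,0.18,0,0,0,-0.9],[0,0,0.18,0,0,0,-0.9]]])

```text
time_s: 26.0
ee_pos: [0.4332, -0.1956, 0.0797]
eef_rot: [-3.141, -0.0, 1.663]
force: [0.2, 0.3, -1.0]
grip_width: 0.0133
grip_force: 45.0
```

Request:
play_rows(motion=[[[0,0,0.002,0,0,0,-0.9],[0,0,0.004,0,0,0,-0.9],[0,0,0.005,0,0,0,-0.9],[0,0,0.005,0,0,0,-0.9]]])

```text
time_s: 26.4
ee_pos: [0.4333, -0.1956, 0.0788]
eef_rot: [3.141, 0.0, 1.663]
force: [0.5, -0.6, -1.4]
grip_width: 0.0143
grip_force: 45.0
```

Request:
play_rows(motion=[[[0,0,0.001,0,0,0,-0.9],[0,0,0.002,0,0,0,-0.9],[0,0,0.002,0,0,0,-0.9]]])

```text
time_s: 26.7
ee_pos: [0.4332, -0.1956, 0.0782]
eef_rot: [3.142, 0.0, 1.663]
force: [-0.1, -1.3, 0.2]
grip_width: 0.0136
grip_force: 45.0
```

Touching (1–2 N off); a further half millimetre, then release and withdraw up.

Request:
play_rows(motion=[[[0,0,0.002,0,0,0,-0.9],[0,0,0.002,0,0,0,-0.9],[0,0,0.002,0,0,0,-0.5],[0,0,0.002,0,0,0,-0.2],[0,0,0.002,0,0,0,-0.2],[0,0,-0.1,0,0,0,-0.2],[0,0,-0.25,0,0,0,-0.2],[0,0,-0.45,0,0,0,-0.2],[0.3,0,-0.5,0,0,0,-0.2],[0.6,0,-0.5,0,0,0,-0.2]]])

```text
time_s: 27.7
ee_pos: [0.4243, -0.0963, 0.2026]
eef_rot: [3.139, 0.001, 1.66]
force: [1.6, 0.2, -0.3]
grip_width: 0.0377
grip_force: 0.0
```

```bash
python3 look.py 6|grep -v wood; python3 - <<'E'
from h import *
plan([(598.5,-218,150,95.3)])
a=load("top6")["frame"][130:300,70:440,::-1];b=load("scene6")["frame"][60:400,160:440,::-1]
cv2.imwrite("pics/c6.png",np.vstack([cv2.resize(a,(620,285)),cv2.resize(b[:140],(620,310))]))
E
```

```text
top green 164 [349.  221.9] [ 526. -265.   56.] rect [ 525. -264.] [58.2 58.3] 47.48
top green 183 [382.7 254.7] [ 449. -345.   56.] rect [ 446.7 -347.6] [59.  58.2] 52.71
top green 79 [328.3 261.5] [ 431. -217.   56.] rect [ 428.6 -213. ] [27.7 57.7] 75.41
top grip 69 [ 92.2 206.5] [544. 352.  93.] rect [545.  354.6] [28.2 11.6] 86.81
top grip 71 [351.2 220.7] [ 523. -264.   95.] rect [ 525.  -264.8] [12.5 28.5] 6.58
top grip 77 [385.8 254.4] [ 447. -345.   97.] rect [ 447.  -346.9] [13.9 27.2] 2.32
top grip 32 [325.3 259.2] [ 433. -203.   97.] rect [ 432.4 -202.4] [10.9 14.2] 1.2
top knob 10 [320.1 139.4] [ 732. -194.   51.] rect [ 732.2 -194.1] [12.4  9.7] 14.85
top knob 83 [330.1 191.9] [ 596. -217.   70.] rect [ 596.5 -216.7] [23.4 22.5] 8.49
scene green 151 [258.  114.2] [ 457. -339.   52.] rect [ 450.  -346.1] [59.6 62. ] 62.23
scene green 160 [249.6 147.1] [ 536. -257.   52.] rect [ 529.8 -261.6] [57.7 60.6] 58.28
scene green 163 [293.  149.2] [ 444. -189.   52.] rect [ 437.8 -193.1] [58.7 63.5] 55.9
scene grip 83 [257.2 104. ] [ 452. -345.   91.] rect [ 450.7 -347. ] [14.4 30. ] 2.78
scene grip 84 [248.7 137.3] [ 531. -262.   92.] rect [ 528.  -263.3] [14.8 30.4] 3.35
scene grip 86 [293.4 139.4] [ 439. -193.   92.] rect [ 436.8 -195.4] [13.2 31.5] 2.56
scene grip 138 [403.6 348.5] [550. 355.  90.] rect [547.4 355.4] [29.1 14.1] 86.84
scene knob 104 [234.9 168.7] [ 601. -213.   66.] rect [ 600.1 -215.7] [25.6 24.5] 89.74
pose [423.7 -93.  201.7] [ 1.7993e+02 -1.0000e-02  9.5510e+01] F [ 0.5 -0.3  0.5] w 37.5 t 27.8
(598.5, -218, 150, 95.3) [-0.565, 0.648, 0.208, 0.0, -0.0, 0.001]
```

View pics/c6.png

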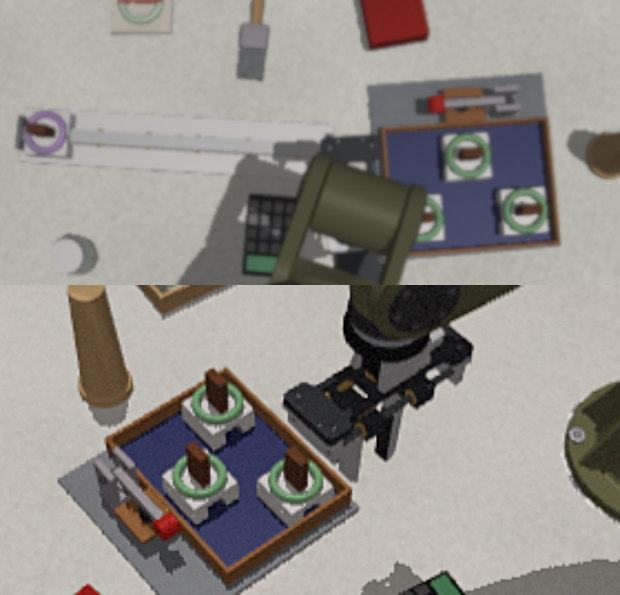

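All three greens stand upright in the tray and the clamp is down on the lug, with the knob at (165,525) in the lower half. Next is opening the clamp.

Request:
play_rows(motion=[[[-0.15,0.2,0,0,0,0.001,-0.1],[-0.3,0.4,0,0,0,0.001,-0.1],[-0.45,0.6,0,0,0,0.001,-0.1],[-0.565,0.648,0,0,0,0.001,-0.1],[-0.565,0.648,0.1,0,0,0.001,-0.1],[-0.565,0.648,0.2,0,0,0.001,-0.1],[-0.565,0.648,0.2,0,0,0.001,-0.1],[-0.565,0.648,0.2,0,0,0.001,-0.1]]])

```text
time_s: 28.6
ee_pos: [0.5983, -0.2227, 0.1514]
eef_rot: [-3.141, -0.0, 1.657]
force: [0.5, -0.3, -0.2]
grip_width: 0.0419
grip_force: 0.0
```

```bash
python3 -c "
from h import *
plan([(598,-218.2,62,95.3)])"
```

```text
pose [ 598.3 -222.7  151.4] [-1.7998e+02 -1.0000e-02  9.4920e+01] F [ 0.5 -0.3 -0.2] w 41.9 t 28.6
(598, -218.2, 62, 95.3) [0.018, 0.001, 0.357, -0.0, -0.0, -0.001]
```

Request:
play_rows(motion=[[[0.018,0.001,0.1,0,0,-0.001,-0.1],[0.018,0.001,0.2,0,0,-0.001,-0.1],[0.018,0.001,0.28,0,0,-0.001,-0.1],[0.018,0.001,0.33,0,0,-0.001,-0.1],[0.018,0.001,0.357,0,0,-0.001,-0.1],[0.018,0.001,0.357,0,0,-0.001,-0.1],[0.018,0.001,0.357,0,0,-0.001,-0.4],[0.018,0.001,0.357,0,0,-0.001,-0.6],[0.018,0.001,0.357,0,0,-0.001,-0.6],[0.018,0.001,0.357,0,0,-0.001,-0.6]]], grip_force=20)

```text
time_s: 29.6
ee_pos: [0.5979, -0.2182, 0.0626]
eef_rot: [-3.141, 0.0, 1.663]
force: [-5.0, 0.4, 6.1]
grip_width: 0.024
grip_force: 20.0
```

Request:
play_rows(motion=[[[-0.002,-0.002,-0.04,0,0,0,-0.6],[-0.008,-0.002,-0.08,0,0,0,-0.6],[-0.018,-0.002,-0.118,0,0,0,-0.6],[-0.032,-0.002,-0.156,0,0,0,-0.6],[-0.049,-0.002,-0.192,0,0,0,-0.6],[-0.07,-0.002,-0.226,0,0,0,-0.6],[-0.094,-0.002,-0.258,0,0,0,-0.6],[-0.121,-0.002,-0.287,0,0,0,-0.6],[-0.151,-0.002,-0.313,0,0,0,-0.6],[-0.184,-0.002,-0.337,0,0,0,-0.6]]])

```text
time_s: 30.6
ee_pos: [0.6022, -0.2644, 0.1468]
eef_rot: [3.141, 0.0, 1.663]
force: [6.2, 1.4, -4.0]
grip_width: 0.024
grip_force: 20.0
```

Request:
play_rows(motion=[[[-0.031,0.001,-0.018,0,0,0,-0.6],[-0.064,0.001,-0.033,0,0,0,-0.6],[-0.098,0.001,-0.045,0,0,0,-0.6],[-0.132,0.001,-0.055,0,0,0,-0.6],[-0.168,0.001,-0.06,0,0,0,-0.6],[-0.204,0.001,-0.063,0,0,0,-0.6],[-0.24,0.001,-0.063,0,0,0,-0.6],[-0.276,0.001,-0.059,0,0,0,-0.6],[-0.311,0.001,-0.052,0,0,0,-0.6],[-0.345,0.001,-0.042,0,0,0,-0.6]]])

```text
time_s: 31.6
ee_pos: [0.6107, -0.3513, 0.1574]
eef_rot: [3.14, 0.002, 1.663]
force: [7.1, -2.2, 4.2]
grip_width: 0.0235
grip_force: 20.0
```

Request:
play_rows(motion=[[[-0.006,0,0.003,0,0,0,-0.6],[-0.006,0,0.003,0,0,0,-0.6],[-0.006,0,0.003,0,0,0,-0.3],[-0.006,0,0.003,0,0,0,0],[-0.006,0,0.003,0,0,0,0],[-0.006,0,-0.1,0,0,0,0],[-0.006,0,-0.25,0,0,0,0],[-0.006,0,-0.4,0,0,0,0],[-0.006,-0.2,-0.45,0,0,0,0],[-0.006,-0.4,-0.45,0,0,0,0]]])

```text
time_s: 32.6
ee_pos: [0.5118, -0.3603, 0.2704]
eef_rot: [3.14, 0.002, 1.664]
force: [-1.0, -0.4, 0.5]
grip_width: 0.0468
grip_force: 0.0
```

Request:
play_rows(motion=[[[0.3,-0.2,0,0,0,0,0],[0.6,-0.4,0,0,0,0,0],[0.9,-0.6,0,0,0,0,0],[1,-0.6,0,0,0,0,0],[1,-0.6,0,0,0,0,0],[1,-0.6,0,0,0,0,0],[1,-0.6,0,0,0,0,0],[1,-0.6,0,0,0,0,0],[1,-0.6,0,0,0,0,0],[1,-0.6,0,0,0,0,0]]])

```text
time_s: 33.6
ee_pos: [0.3402, -0.1258, 0.2687]
eef_rot: [-3.141, -0.0, 1.662]
force: [0.3, -0.4, -0.3]
grip_width: 0.0472
grip_force: 0.0
```

```bash
python3 look.py 7; python3 - <<'E'
from h import *
t,s=load("top7"),load("scene7")
for n,c in(("t",t),("s",s)):
    P=cloud(c);H,S,V=hsv(c)
    for b,a,ce in blobs(((H<6)|(H>174))&(S>150)&(P[...,2]>.1),20): print(n,ce)
b=s["frame"][60:400,140:440,::-1]
cv2.imwrite("pics/c7.png",np.hstack([cv2.resize(t["frame"][130:330,70:440,::-1],(440,400)),cv2.resize(b,(355,400))]))
E
```

```text
top green 161 [348.8 221.9] [ 526. -264.   56.] rect [ 524.9 -264.1] [58.  57.7] 51.96
top green 181 [382.7 254.7] [ 449. -347.   55.] rect [ 446.6 -347.2] [58.8 58. ] 49.73
top green 124 [324.3 259. ] [ 437. -208.   56.] rect [ 434.4 -202.3] [60.3 51. ] 3.83
top grip 72 [ 92.6 206.5] [544. 351.  92.] rect [544.6 353.8] [28.2 12.2] 89.52
top grip 73 [351.1 220.7] [ 523. -264.   96.] rect [ 525.1 -265.3] [13.3 29.1] 7.67
top grip 78 [385.8 254.4] [ 447. -345.   97.] rect [ 446.5 -347. ] [14.  27.5] 5.28
top grip 78 [321.7 259.1] [ 433. -194.   96.] rect [ 433.1 -195.4] [14.1 28.2] 0.27
top knob 90 [392.4 180.5] [ 609. -345.  166.] rect [ 608. -347.] [19.2 21.2] 88.42
top wood 1142 [353.  215.8] [ 576. -268.   35.] rect [ 508.6 -269.2] [239.4 248.4] 5.25
scene green 153 [257.8 114.2] [ 458. -339.   52.] rect [ 451.6 -345.1] [59.5 61.9] 54.12
scene green 163 [249.5 146.9] [ 535. -258.   52.] rect [ 530.  -260.8] [58.1 60.9] 59.99
scene green 163 [293.  149.3] [ 444. -189.   52.] rect [ 437.3 -194.7] [58.2 64. ] 49.74
scene grip 82 [257.1 104. ] [ 453. -344.   92.] rect [ 450.5 -348.5] [13.7 30.8] 2.69
scene grip 85 [249.  137.5] [ 530. -259.   92.] rect [ 528.9 -263.9] [14.9 30. ] 8.58
scene grip 90 [293.5 139.4] [ 439. -193.   91.] rect [ 436.  -195.6] [13.4 30.9] 2.53
scene grip 136 [403.8 348.4] [550. 355.  91.] rect [547.4 355.2] [29.1 13.7] 89.85
scene knob 104 [199.8 111.7] [ 614. -343.  161.] rect [ 613.3 -346.1] [25.7 22.6] 20.32
scene wood 1157 [260.6 156.8] [ 563. -241.   32.] rect [ 510.4 -267.6] [243.9 250.9] 5.79
t [392.42222222 180.47777778]
s [199.75961538 111.68269231]
```

View pics/c7.png

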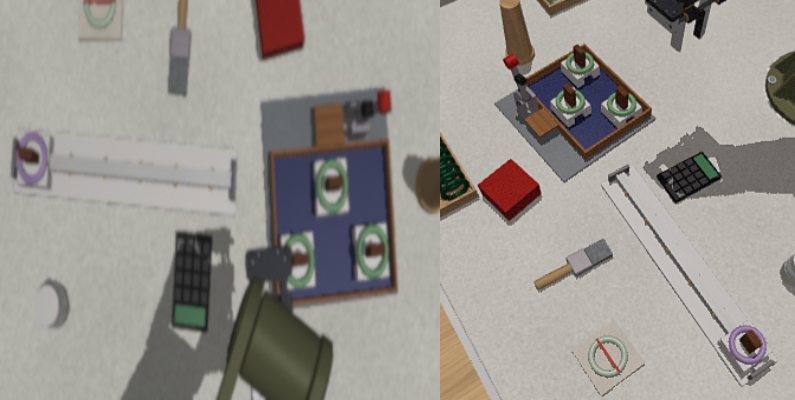

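The last picture shows three upright greens in the tray and the lavender still clipped at (30,158). The clamp is fully back, with its knob at the original pixels (392,180) and (200,112). The tray hasn't moved and the other things are in place, so I'm handing in.

```bash
python3 -c "
from station import workorder
print(workorder.hand_in())"
```

```text
the job is handed in; nothing more can be done
None
```

The job is handed in: all three green stands are upright in the tray, which was clamped while I loaded it. The clamp is now fully back open, and the lavender stand and the other things on the counter are where they were.

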